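# Release the push-push dock, load the bit box and lock it down

### The job

The grey dock's orange platform is locked down and empty. Press it gently to release it so that it rises, set the green bit box upright between its corner posts and let go, then press the box down until the platform locks with the box in it. Press only as far as the end stop, never hard, and leave the other things alone.

Things in the scene. Friction and masses are not known exactly. Their poses are not given: they have to be found in the camera images.
- dock: Grey dock fixed to the bench, 106 (x) x 132 (y) x 72 mm high; in its top a well 70 x 96 mm with an orange sprung platform. Origin: centre of its underside; z up, y along its long side. The platform's end stop lies 8 to 16 mm below its locked height: a hidden screw sets it, it differs from dock to dock and can only be felt, as a steep rise of about 10 N per mm. Over 30 N would damage it.
- platform_floor (a point): Centre of the orange platform's upper face (66 x 91 mm, black dot in the middle), 75 mm above the bench when raised (3 mm above the housing), 50 mm when locked. Four L-shaped corner posts 10 mm high leave 59 (x) x 84 (y) mm between them for the bit box, either way round; the middle of each side is open for fingers. Axes as the dock's.
- dock_platform (a joint): Depth of the platform below its raised place, m: 0 raised, 0.025 locked, more while pressed. Push-push latch: pressed from raised to the end stop and let go, it stays at 0.025; pressed again to the end stop and let go, it rises to 0. Each full press changes the state, a short one may not. The spring pushes back with 4 to 8 N on the way.
- bit_box_center (a point): Centre (half-way up) of the green bit box: a closed solid box 51 (x) x 76 (y) x 50 mm high, 0.14 to 0.28 kg, standing on the bench at the start; its y axis is its long side. Can be gripped across its 51 mm.
- tape_measure: Black and orange tape measure, 71 x 87 x 36 mm, lying loose near the work; leave alone. Origin: centre of its underside.
- wood_block_1: Light wooden offcut, 50 x 70 x 44 mm, loose near the work; leave alone. Origin: centre of its underside.
- sanding_block: Brown sanding block, 64 x 107 x 31 mm, loose near the work; leave alone. Origin: centre of its underside.
There are look-alikes about, which are no part of the job. There is more than one size of the part that bears bit_box_center; the job needs the smallest.

How it is judged:
By the outcome, as a careful person would: the job done as asked, in the order asked, and still so for the second after the job is handed in, with the robot touching nothing.
It also fails if it takes over 72 s, if anything falls off the work surface, if the arm or the gripper's body presses on something with over 40 N, if the wrist force passes 120 N, or if a joint passes its speed limit or range.

### The arm

A 6-joint arm with a two-finger parallel gripper is mounted at the origin on a cart in front of the work surface, level with it; the furniture and walls round the work are solid. World frame = base frame: x ahead of the robot, y to its left, z up, the work surface at z = 0. Lengths are in m, angles in degrees, forces in N, time in s.
With the tool pointing down it reaches from about 0.4 to 0.925 m from the base axis. Payload 3.4 kg.
Tool frame: the origin (TCP) lies midway between the tips of the shut fingers; the grasp point (between the pads) lies 19 mm behind it (bot.grip_depth is the distance from the TCP to the grasp point, in m); z points along the fingers, y is the direction in which the jaws open and shut (so a half turn about z gives the same grasp; the last joint's range is limited). The gripper opens to 85 mm and grips with 20 to 120 N. Pads are 22 mm wide; open, the fingers measure 114 mm over their backs; the gripper's body (76 mm by 85 mm) begins 54 mm behind the grasp point. The pads swing forward as they close: fully open they stand 13 mm farther back than shut.
Start: joints at [69.299, 17.578, 86.31, -0, 76.112, -4.211], TCP at [0.163, 0.551, 0.231] pointing down, gripper open.
Joint ranges: [-179.03, 179.03], [-60, 130.46], [8.19, 133.38], [-81.62, 261.62], [5.75, 156.47], [-153.77, 153.77]. Speed limits (degrees/s): [147.25, 147.25, 180, 180, 180, 180].

### API

Orientations are given as a 3x3 rotation matrix whose columns are the frame's x, y, z axes.
In Python, from rig import bot, cams gives the robot as it stands.
- The arm moves only by the shell command python3 -m creep 'ROWS'. ROWS is JSON, a list of rows, each an object with "offset": the shift along the tool's x, y, z in m, a list of three; "roll": the turn about the tool's z in degrees; "jaw": the opening, from -1 (shut) to 1 (fully open). In form: [{"offset": [tx, ty, tz], "roll": roll, "jaw": jaw}, ...]. A call has exactly 5 rows; each row is the pose to reach, as a shift and turn from the pose commanded when the call began, along the tool's axes at that moment; what a row does not reach only later rows make up. A row lasts 1/8 s, in which the tool goes at most 62.5 mm and 10.7 degrees, less where a joint would pass 70% of its speed; a pose out of reach is approached as far as the arm can. A call with a gripper value outside its range is refused whole. The fingers move at their own pace and stop on an object; the grip force is fixed at half the most. Time passes only in rows, so rows that repeat a pose let the fingers close, or fill a call up. It gives the time, the measured TCP pose, the force and the opening at its end, in the units of the state.
- bot.state(): the state, without advancing time (a new reading comes with each control period).
- cams.get_image(name): name is "scene" or "side" or "wrist"; returns the picture (420x560x3 uint8, red, green, blue); there is no depth.
- cams.camera_model(name): a dict with "fx", "fy", "cx", "cy" (pixels), "dist" ([k1, k2, p1, p2, k3] as OpenCV has them; the pictures are not rectified), "R" (3x3) and "t" (3): a world point X has camera coordinates R X + t; the wrist camera has in their place "hand_eye" (4x4, takes a point from camera to tool coordinates, whose origin is the TCP and whose axes are the flange's). Camera axes: x right, y down, z forward; pixel columns grow to the right and rows downward; lengths in m; the calibration is good to about 2 mm. A picture is of the moment at which its call begins: read the wrist's pose just before it. camera_model takes no time and is no camera call.
- bot.close_job(): hands the job in, once; it reports no verdict.
Trained networks look in the newest picture that a camera, given by its name, has taken for a name from the list of things; names that differ only in an ending like _2 or _b are one class to them, and where a whole thing is asked for, a point or a joint stands for the part that bears it (a point fixed in the world has none). Each returns a list of dicts, best first, with "score" (0 to 1); they miss things now and then, are a little off and sometimes report something else, mostly with a low value. They report only what shows in the picture. A call takes as long as a camera call. They do not tell look-alikes from the thing itself.
- cams.silhouettes(camera, thing): "mask" (420x560 bool, what is visible of it) and "uv" ([column, row] in pixels, amid what is visible of it).
The state is a dict: "time": time; "joint_positions": joint angles; "joint_velocities": joint speeds; "effort": joint torques, N m; "eef_pos": TCP position; "ee_rot": TCP orientation; "wrist_force": force on the tool from outside, world axes, zero at the start; "wrist_torque": the same for the moment, N m; "width": opening from 0.0 (shut) to 1.0 (fully open).
Only numpy, scipy, OpenCV 4.12 (cv2) and the standard library are available. Lean on these libraries where they do the work, as an engineer would, in place of code of your own. Each camera call takes 0.05 s, during which the arm holds its last target.

## Working session

There is one attempt and no reset: what is moved stays moved. The work goes in short steps, Python scripts to look and compute and a shell command to move; the robot and the scene stay as the last step left them, time stands still between calls to the robot, and variables do not carry over. Pictures are saved under pics/ and viewed, and the job is handed in when it is done.

```bash
ls; mkdir -p pics; python3 - <<'E'
from rig import bot,cams
import cv2,numpy as np
s=bot.state();print(s)
for n in ["scene","side","wrist"]:
    im=cams.get_image(n);cv2.imwrite(f"pics/{n}0.png",im[:,:,::-1]);m=cams.camera_model(n);print(n,m)
print(bot.state()['time'])
E
```

```text
pics
{'time': 0.0, 'joint_positions': array([ 6.92995262e+01,  1.76224517e+01,  8.63834625e+01,  6.74680026e-04,
        7.61092164e+01, -4.21031104e+00]), 'joint_velocities': array([ 0.10143984, -0.0039872 ,  0.00793768, -0.1096418 ,  0.05679192,
        0.06351176]), 'effort': array([ 6.20542687e-04, -4.57547629e+01, -2.51910961e+01, -1.87978640e-04,
        1.34707731e-02, -2.70295892e-07]), 'eef_pos': array([0.1629824 , 0.55070517, 0.23038192]), 'ee_rot': array([[-9.58867621e-01,  2.83852718e-01, -7.20983119e-04],
       [ 2.83853589e-01,  9.58865800e-01, -1.87564047e-03],
       [ 1.58920411e-04, -2.00314456e-03, -9.99997981e-01]]), 'wrist_force': array([-0.42356073,  0.12401938,  0.12948889]), 'wrist_torque': array([-0.04663679, -0.03397948, -0.02400268]), 'width': 0.9963507141176053}
scene {'fx': 466.68803926644824, 'fy': 466.68803926644824, 'cx': 280.2588354152033, 'cy': 208.01096581374398, 'dist': array([-0.05880779,  0.        ,  0.        ,  0.        ,  0.        ]), 'R': array([[ 0.8983394 , -0.4392901 ,  0.00324623],
       [-0.32115756, -0.66176681, -0.6774382 ],
     
[... 343 characters left out ...]
     [-0.22800353, -0.43856545, -0.86929554],
       [ 0.39024053,  0.77680286, -0.49425666]]), 't': array([-0.45684804,  0.19880569,  1.22430762])}
wrist {'fx': 326.99294839227514, 'fy': 326.99294839227514, 'cx': 280.35359490772555, 'cy': 208.15286417192584, 'dist': array([-0.02873095,  0.        ,  0.        ,  0.        ,  0.        ]), 'hand_eye': array([[-1.02362149e-03, -9.62242290e-01, -2.72192446e-01,
         6.83621058e-02],
       [ 9.99999239e-01, -7.97626858e-04, -9.40916701e-04,
         6.30309006e-04],
       [ 6.88281836e-04, -2.72193202e-01,  9.62242374e-01,
        -1.42823258e-01],
       [ 0.00000000e+00,  0.00000000e+00,  0.00000000e+00,
         1.00000000e+00]])}
0.15
```

View pics/scene0.png

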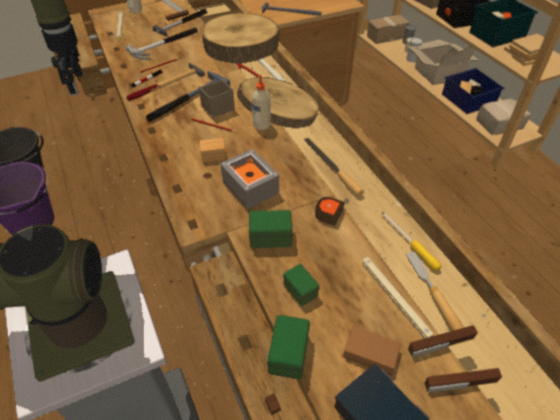

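View pics/side0.png

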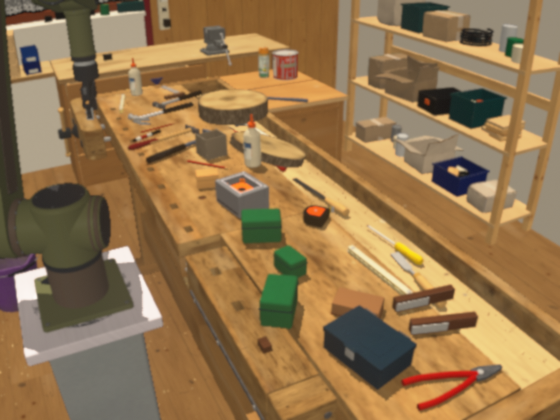

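View pics/wrist0.png

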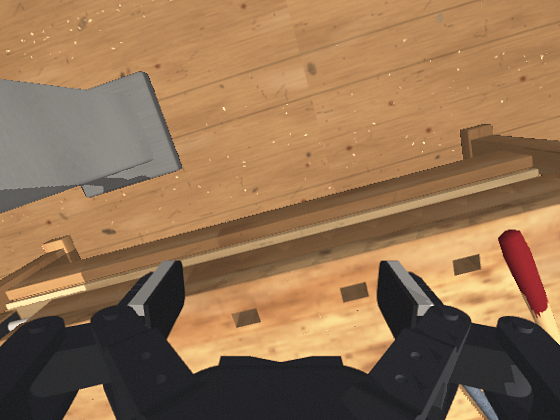

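Three green boxes: scene pixels (271,228), (289,346) and (301,284). The one at (301,284) is clearly the smallest. I'll confirm it with an enlarged crop and masks.

```bash
cat > h.py <<'E'
import cv2,numpy as np
from scipy.optimize import minimize
def proj(m,P,R=None,t=None):
    R=m["R"] if R is None else R; t=m["t"] if t is None else t
    return cv2.projectPoints(np.asarray(P,float).reshape(-1,1,3),cv2.Rodrigues(np.asarray(R))[0],np.asarray(t,float),
      np.array([[m["fx"],0,m["cx"]],[0,m["fy"],m["cy"]],[0,0,1]]),np.asarray(m["dist"]))[0].reshape(-1,2)
def wristRt(m,s):
    T=np.eye(4);T[:3,:3]=s["ee_rot"];T[:3,3]=s["eef_pos"]
    C=np.linalg.inv(T@m["hand_eye"]);return C[:3,:3],C[:3,3]
def ray(m,uv,R,t):
    K=np.array([[m["fx"],0,m["cx"]],[0,m["fy"],m["cy"]],[0,0,1]])
    p=cv2.undistortPoints(np.array([[uv]],float),K,np.asarray(m["dist"]))[0,0]
    return -R.T@t, R.T@np.array([p[0],p[1],1.])
def plane(m,uv,z,R=None,t=None):
    R=m["R"] if R is None else R; t=m["t"] if t is None else t
    o,d=ray(m,uv,R,t); return o+d*(z-o[2])/d[2]
def box(p,dims):
    x,y,z,a=p;c,s=np.cos(a),np.sin(a)
    L=np.array([[i*dims[0]/2,j*dims[1]/2,k*dims[2]] for i in(-1,1) for j in(-1,1) for k in(0,1)])
    return L@np.array([[c,s,0],[-s,c,0],[0,0,1]])+[x,y,z]
def iou(p,dims,views):
    P=box(p,dims);tot=0
    for m,R,t,mask in views:
        S=4
        h=cv2.convexHull((proj(m,P,R,t)).astype(np.float32)).reshape(-1,2)
        c=np.zeros((420*S,560*S),np.uint8);cv2.fillConvexPoly(c,np.round((h+.5)*S-.5).astype(np.int32),1)
        M=cv2.resize(mask.astype(np.uint8),None,fx=S,fy=S,interpolation=cv2.INTER_NEAREST)
        tot+=(c&M).sum()/max((c|M).sum(),1)
    return -tot/len(views)
def fit(p0s,dims,views):
    best=None
    for p0 in p0s:
        p0=np.array(p0,float)
        sim=np.vstack([p0]+[p0+d for d in np.diag([.015,.015,.01,.3])])
        r=minimize(iou,p0,args=(dims,views),method="Nelder-Mead",options=dict(initial_simplex=sim,xatol=2e-4,fatol=1e-4,maxiter=250))
        if best is None or r.fun<best.fun: best=r
    return best
E
python3 - <<'E'
from rig import bot,cams
from h import *
ims={n:cams.get_image(n) for n in("scene","side")}
out={}
for n in("scene","side"):
    for th in("bit_box_center","dock","tape_measure","wood_block_1","sanding_block"):
        for i,d in enumerate(cams.silhouettes(n,th)[:5]):
            print(n,th,i,round(d["score"],2),np.round(d["uv"]),d["mask"].sum(),np.round(plane(cams.camera_model(n),d["uv"],.03),3))
            out[f"{n}_{th}_{i}"]=d["mask"]
np.savez("m.npz",**out)
a=cv2.resize(ims["scene"][195:385,230:420],(400,400),interpolation=cv2.INTER_CUBIC);b=cv2.resize(ims["side"][140:330,180:370],(400,400),interpolation=cv2.INTER_CUBIC)
cv2.imwrite("pics/crop1.png",np.hstack([a,b])[:,:,::-1]);print(bot.state()["time"])
E
```

```text
scene bit_box_center 0 0.87 [270. 226.] 1503 [0.489 0.047 0.03 ]
scene bit_box_center 1 0.73 [303. 283.] 938 [ 0.484 -0.141  0.03 ]
scene bit_box_center 2 0.6 [291. 348.] 2207 [ 0.387 -0.269  0.03 ]
scene dock 0 0.83 [252. 181.] 2387 [0.513 0.215 0.03 ]
scene wood_block_1 0 0.72 [211. 153.] 493 [0.453 0.373 0.03 ]
scene sanding_block 0 0.78 [371. 348.] 1748 [ 0.535 -0.34   0.03 ]
side bit_box_center 0 0.82 [259. 227.] 1350 [0.481 0.036 0.03 ]
side bit_box_center 1 0.57 [290. 260.] 832 [ 0.483 -0.136  0.03 ]
side bit_box_center 2 0.55 [279. 299.] 1816 [ 0.39  -0.256  0.03 ]
side bit_box_center 3 0.27 [241. 189.] 117 [0.526 0.261 0.03 ]
side dock 0 0.54 [319. 213.] 515 [0.66  0.026 0.03 ]
side dock 1 0.39 [353. 303.] 956 [ 0.528 -0.343  0.03 ]
side tape_measure 0 0.73 [317. 214.] 517 [0.652 0.021 0.03 ]
side wood_block_1 0 0.77 [206. 175.] 387 [0.464 0.401 0.03 ]
0.75
```

View pics/crop1.png

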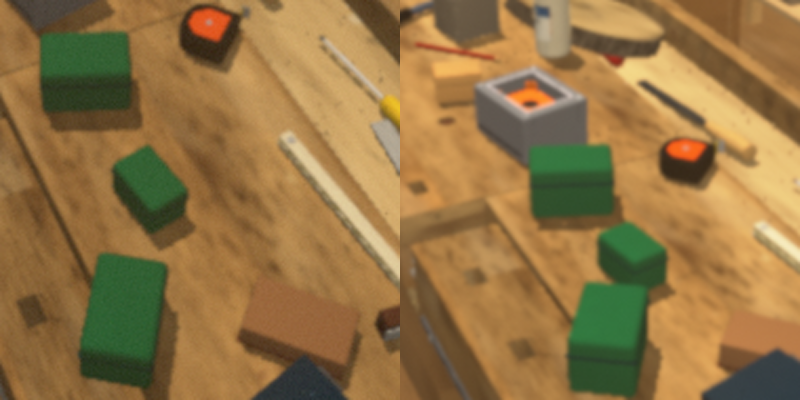

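The crop confirms it: the middle green box, scene (303,283) and side (290,260), is the smallest. Its two larger look-alikes are at scene (270,226) and (291,348). Next, fit the poses.

```bash
python3 - <<'E'
from rig import bot,cams
from h import *
M=np.load("m.npz");cs,cd=cams.camera_model("scene"),cams.camera_model("side")
v=[(cs,cs["R"],cs["t"],M["scene_bit_box_center_1"]),(cd,cd["R"],cd["t"],M["side_bit_box_center_1"])]
for nm,vv in(("both",v),("scene",v[:1]),("side",v[1:])):
    r=fit([(.484,-.138,0,a) for a in np.radians([0,45,90,135])],(.051,.076,.05),vv);print(nm,r.fun,np.round(r.x[:3],4),np.degrees(r.x[3]))
vd=[(cs,cs["R"],cs["t"],M["scene_dock_0"])]
r=fit([(.513,.215,0,a) for a in np.radians([0,45,90,135])],(.106,.132,.072),vd);print("dock",r.fun,np.round(r.x[:3],4),np.degrees(r.x[3]))
ims=[cams.get_image("scene"),cams.get_image("side")]
B=box(r.x,(.106,.132,.072))
for im,m in zip(ims,(cs,cd)):
    for q in proj(m,B): cv2.circle(im,tuple(int(x) for x in np.round(q)),1,(255,255,0),-1)
a=cv2.resize(ims[0][130:230,200:300],(400,400));b=cv2.resize(ims[1][150:250,190:290],(400,400))
cv2.imwrite("pics/crop2.png",np.hstack([a,b])[:,:,::-1])
E
```

```text
both -0.8571001148285109 [ 0.4838 -0.1311 -0.008 ] 4.565175473942127
scene -0.9642577615444822 [ 0.5075 -0.0908 -0.0808] 188.27893144728253
side -0.8639811666230709 [ 0.4845 -0.1282 -0.0072] 3.608516304832422
dock -0.9719085153120558 [ 0.5122  0.226  -0.0086] 9.737175338964029
```

View pics/crop2.png

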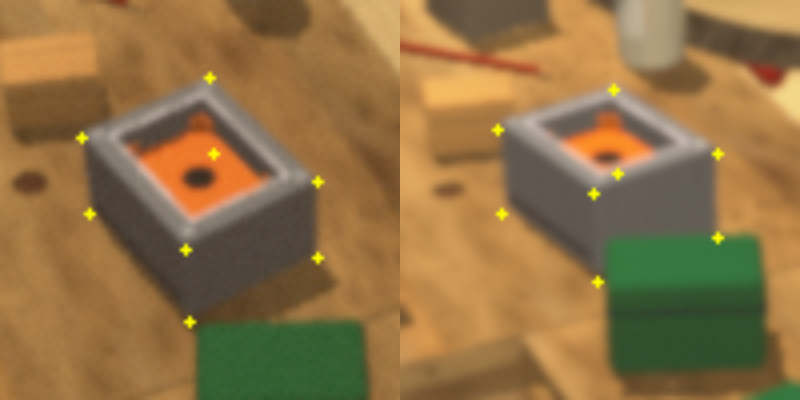

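Box roughly at (0.484,-0.13), dock roughly at (0.512,0.22) with yaw about 10°. I'll move over the dock for a wrist look.

```bash
python3 -m creep '[{"offset":[-0.052,-0.028,-0.01],"roll":-5,"jaw":0.5},{"offset":[-0.104,-0.056,-0.02],"roll":-10,"jaw":-1},{"offset":[-0.156,-0.084,-0.03],"roll":-15,"jaw":-1},{"offset":[-0.208,-0.112,-0.04],"roll":-20,"jaw":-1},{"offset":[-0.26,-0.14,-0.05],"roll":-26,"jaw":-1}]'
```

```text
time: 1.48
eef_pos: [0.374, 0.342, 0.2819]
ee_rot: [[-0.986, -0.169, 0.001], [-0.169, 0.986, 0.001], [-0.001, 0.0, -1.0]]
wrist_force: [-0.2, 1.2, -0.1]
width: -0.001
```

```bash
python3 -m creep '[{"offset":[-0.034,-0.049,0],"roll":0,"jaw":-1},{"offset":[-0.068,-0.098,0],"roll":0,"jaw":-1},{"offset":[-0.102,-0.147,0],"roll":0,"jaw":-1},{"offset":[-0.102,-0.147,0],"roll":0,"jaw":-1},{"offset":[-0.102,-0.147,0],"roll":0,"jaw":-1}]'
python3 - <<'E'
from rig import bot,cams
from h import *
s=bot.state();im=cams.get_image("wrist");cv2.imwrite("pics/w1.png",im[:,:,::-1])
D=cams.silhouettes("wrist","dock");m=cams.camera_model("wrist");R,t=wristRt(m,s)
P=cams.silhouettes("wrist","dock_platform")
F=cams.silhouettes("wrist","platform_floor")
for n,L in(("dock",D),("plat",P),("floor",F)):
    for d in L: print(n,d["score"],d["uv"],d["mask"].sum(),plane(m,d["uv"],.05,R,t))
np.savez("d1.npz",mask=D[0]["mask"],R=R,t=t,im=im)
print(s["eef_pos"],s["wrist_force"])
cs=cams.camera_model("scene");v=[(m,R,t,D[0]["mask"]),(cs,cs["R"],cs["t"],np.load("m.npz")["scene_dock_0"])]
for vv in(v,v[:1]):
    r=fit([(.512,.22,0,a) for a in np.radians([10,-10])],(.106,.132,.072),vv);print("dock",r.fun,np.round(r.x[:3],4),np.degrees(r.x[3]))
E
```

```text
time: 2.1
eef_pos: [0.4974, 0.215, 0.2811]
ee_rot: [[-0.986, -0.164, -0.001], [-0.164, 0.986, 0.0], [0.001, 0.001, -1.0]]
wrist_force: [0.4, 0.1, 0.1]
width: -0.001
dock 0.91 [281.9, 192.0] 11395 [0.51449239 0.21984264 0.05      ]
plat 0.93 [281.8, 192.4] 4426 [0.51498552 0.21980592 0.05      ]
[0.49743402 0.21502787 0.28108435] [0.43981129 0.05087209 0.06942569]
dock -0.965070200937412 [ 0.5132  0.2224 -0.005 ] 9.110279836818496
dock -0.9906047091231062 [ 0.5144  0.2222 -0.0064] 9.27957822339414
```

View pics/w1.png

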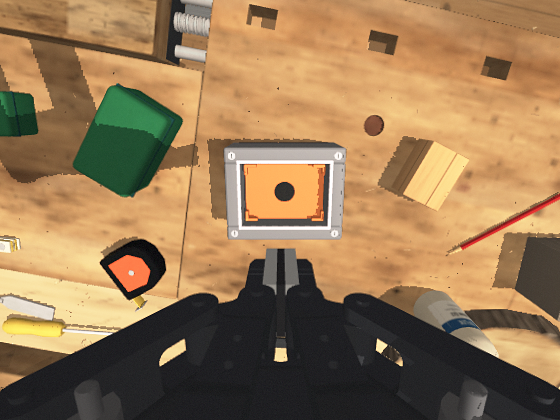

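The dock sits square under the wrist: dot at (284,191), housing corners at (225,149) to (345,149) and (229,239) to (341,239). Now compute the dot and corners precisely.

```bash
python3 - <<'E'
from rig import bot,cams
from h import *
d=np.load("d1.npz");m=cams.camera_model("wrist");R,t=d["R"],d["t"];im=d["im"].astype(int)
dark=((im.sum(2)<150)).astype(np.uint8);dark[:170]=0;dark[212:]=0;dark[:,:262]=0;dark[:,306:]=0
n,l,st,c=cv2.connectedComponentsWithStats(dark);k=[i for i in range(1,n) if st[i,4]>100]
for i in k: print(c[i],st[i,4],plane(m,c[i],.05,R,t))
for uv in((231,156),(339,154),(334,233),(234,234)): print(plane(m,uv,.072,R,t)[:2])
q=[plane(m,uv,.072,R,t)[:2] for uv in((231,156),(339,154),(334,233),(234,234))];print(np.mean(q,0))
s=bot.state();T=np.array(s["ee_rot"]);print(np.degrees(np.arctan2(T[1,1],T[0,1])))
e=T.T@(np.array([plane(m,c[k[0]],.05,R,t)[0],plane(m,c[k[0]],.05,R,t)[1],.055])-s["eef_pos"]);print(e)
E
```

```text
[283.65405405 190.53513514] 185 [0.51242452 0.22157968 0.05      ]
[0.47941372 0.15859956]
[0.45844667 0.27235513]
[0.54721407 0.28560229]
[0.56704658 0.1729085 ]
[0.51303026 0.22236637]
99.62884208756506
[-0.01643464  0.00255781  0.22640349]
```

```bash
python3 -m creep '[{"offset":[-0.016,0.0035,0.06],"roll":0,"jaw":-1},{"offset":[-0.016,0.0035,0.12],"roll":0,"jaw":-1},{"offset":[-0.016,0.0035,0.17],"roll":0,"jaw":-1},{"offset":[-0.016,0.0035,0.215],"roll":0,"jaw":-1},{"offset":[-0.016,0.0035,0.22],"roll":0,"jaw":-1}]'
python3 - <<'E'
from rig import bot,cams
import cv2
print(bot.state()["wrist_force"],bot.state()["eef_pos"]);cv2.imwrite("pics/w2.png",cams.get_image("wrist")[:,:,::-1])
E
```

```text
time: 2.92
eef_pos: [0.5095, 0.2213, 0.0586]
ee_rot: [[-0.986, -0.167, -0.007], [-0.167, 0.986, -0.002], [0.007, -0.001, -1.0]]
wrist_force: [-0.4, 0.3, -0.4]
width: 0.0
[-0.40167283  0.34299984 -0.39011515] [0.50950937 0.22134452 0.05855346]
```

View pics/w2.png

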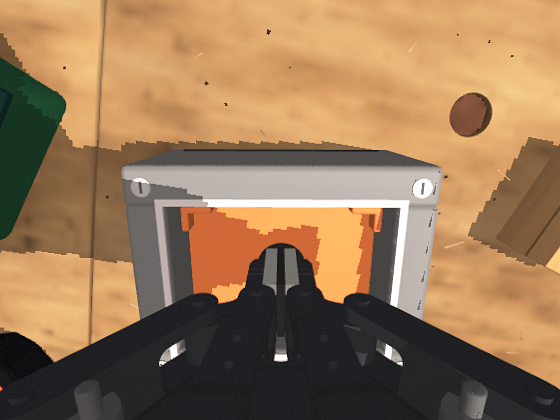

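```bash
python3 -m creep '[{"offset":[0,0,0.003],"roll":0,"jaw":-1},{"offset":[0,0,0.006],"roll":0,"jaw":-1},{"offset":[0,0,0.009],"roll":0,"jaw":-1},{"offset":[0,0,0.012],"roll":0,"jaw":-1},{"offset":[0,0,0.013],"roll":0,"jaw":-1}]'
```

```text
time: 3.6
eef_pos: [0.5135, 0.2215, 0.0491]
ee_rot: [[-0.986, -0.165, 0.001], [-0.165, 0.986, 0.001], [-0.002, 0.0, -1.0]]
wrist_force: [-1.6, -0.2, 7.2]
width: -0.003
```

```bash
python3 -m creep '[{"offset":[0,0,0.001],"roll":0,"jaw":-1},{"offset":[0,0,0.002],"roll":0,"jaw":-1},{"offset":[0,0,0.003],"roll":0,"jaw":-1},{"offset":[0,0,0.004],"roll":0,"jaw":-1},{"offset":[0,0,0.005],"roll":0,"jaw":-1}]'
```

```text
time: 4.22
eef_pos: [0.5135, 0.2214, 0.0442]
ee_rot: [[-0.986, -0.165, 0.002], [-0.165, 0.986, 0.001], [-0.002, 0.0, -1.0]]
wrist_force: [-1.0, 0.2, 6.7]
width: 0.001
```

```bash
python3 -m creep '[{"offset":[0,0,0.0005],"roll":0,"jaw":-1},{"offset":[0,0,0.001],"roll":0,"jaw":-1},{"offset":[0,0,0.0015],"roll":0,"jaw":-1},{"offset":[0,0,0.002],"roll":0,"jaw":-1},{"offset":[0,0,0.002],"roll":0,"jaw":-1}]'
```

```text
time: 4.85
eef_pos: [0.5135, 0.2215, 0.0422]
ee_rot: [[-0.986, -0.165, 0.002], [-0.165, 0.986, 0.001], [-0.002, 0.0, -1.0]]
wrist_force: [-0.7, 0.0, 6.4]
width: 0.001
```

```bash
python3 -m creep '[{"offset":[0,0,0.0005],"roll":0,"jaw":-1},{"offset":[0,0,0.001],"roll":0,"jaw":-1},{"offset":[0,0,0.0015],"roll":0,"jaw":-1},{"offset":[0,0,0.0015],"roll":0,"jaw":-1},{"offset":[0,0,0.0015],"roll":0,"jaw":-1}]'
```

```text
time: 5.48
eef_pos: [0.5135, 0.2215, 0.0408]
ee_rot: [[-0.986, -0.165, 0.002], [-0.165, 0.986, 0.001], [-0.002, 0.0, -1.0]]
wrist_force: [-0.9, -0.4, 4.9]
width: -0.002
```

```bash
python3 -m creep '[{"offset":[0,0,0.0005],"roll":0,"jaw":-1},{"offset":[0,0,0.001],"roll":0,"jaw":-1},{"offset":[0,0,0.0015],"roll":0,"jaw":-1},{"offset":[0,0,0.0015],"roll":0,"jaw":-1},{"offset":[0,0,0.0015],"roll":0,"jaw":-1}]'
```

```text
time: 6.1
eef_pos: [0.5135, 0.2214, 0.0394]
ee_rot: [[-0.986, -0.165, 0.002], [-0.165, 0.986, 0.001], [-0.002, 0.0, -1.0]]
wrist_force: [-0.9, -0.1, 6.4]
width: 0.001
```

```bash
python3 -m creep '[{"offset":[0,0,0.0005],"roll":0,"jaw":-1},{"offset":[0,0,0.001],"roll":0,"jaw":-1},{"offset":[0,0,0.0015],"roll":0,"jaw":-1},{"offset":[0,0,0.0015],"roll":0,"jaw":-1},{"offset":[0,0,0.0015],"roll":0,"jaw":-1}]'
```

```text
time: 6.72
eef_pos: [0.5135, 0.2214, 0.0379]
ee_rot: [[-0.986, -0.165, 0.002], [-0.165, 0.986, 0.001], [-0.002, 0.0, -1.0]]
wrist_force: [-1.4, 0.3, 7.8]
width: -0.001
```

```bash
python3 -m creep '[{"offset":[0,0,0.0005],"roll":0,"jaw":-1},{"offset":[0,0,0.001],"roll":0,"jaw":-1},{"offset":[0,0,0.001],"roll":0,"jaw":-1},{"offset":[0,0,0.001],"roll":0,"jaw":-1},{"offset":[0,0,0.001],"roll":0,"jaw":-1}]'
```

```text
time: 7.35
eef_pos: [0.5135, 0.2214, 0.0371]
ee_rot: [[-0.986, -0.165, 0.002], [-0.165, 0.986, 0.001], [-0.002, 0.0, -1.0]]
wrist_force: [-1.8, -1.2, 9.4]
width: 0.0
```

```bash
python3 -m creep '[{"offset":[0,0,0.0005],"roll":0,"jaw":-1},{"offset":[0,0,0.0008],"roll":0,"jaw":-1},{"offset":[0,0,0.0008],"roll":0,"jaw":-1},{"offset":[0,0,0.0008],"roll":0,"jaw":-1},{"offset":[0,0,0.0008],"roll":0,"jaw":-1}]'
```

```text
time: 7.98
eef_pos: [0.5135, 0.2214, 0.0366]
ee_rot: [[-0.986, -0.165, 0.002], [-0.165, 0.986, 0.001], [-0.002, 0.0, -1.0]]
wrist_force: [-2.1, -1.2, 11.9]
width: 0.002
```

```bash
python3 -m creep '[{"offset":[0,0,0.0005],"roll":0,"jaw":-1},{"offset":[0,0,0.0008],"roll":0,"jaw":-1},{"offset":[0,0,0.0008],"roll":0,"jaw":-1},{"offset":[0,0,0.0008],"roll":0,"jaw":-1},{"offset":[0,0,0.0008],"roll":0,"jaw":-1}]'
```

```text
time: 8.6
eef_pos: [0.5135, 0.2215, 0.0361]
ee_rot: [[-0.986, -0.165, 0.002], [-0.165, 0.986, 0.001], [-0.002, 0.0, -1.0]]
wrist_force: [-2.8, -1.3, 14.7]
width: 0.0
```

The end stop is felt: a clear rise from about 6.5 to 14.7 N, at z≈0.037. Release.

```bash
python3 -m creep '[{"offset":[0,0,-0.008],"roll":0,"jaw":-1},{"offset":[0,0,-0.02],"roll":0,"jaw":-1},{"offset":[0,0,-0.035],"roll":0,"jaw":-1},{"offset":[0,0,-0.07],"roll":0,"jaw":-1},{"offset":[0,0,-0.13],"roll":0,"jaw":0}]'
python3 - <<'E'
from rig import bot,cams
import cv2,numpy as np
a=cams.get_image("scene")[130:230,200:300];b=cams.get_image("side")[150:250,190:290]
cv2.imwrite("pics/c3.png",np.hstack([cv2.resize(a,(400,400)),cv2.resize(b,(400,400))])[:,:,::-1])
E
```

```text
time: 9.22
eef_pos: [0.5106, 0.2204, 0.1635]
ee_rot: [[-0.986, -0.165, -0.006], [-0.165, 0.986, -0.002], [0.006, -0.001, -1.0]]
wrist_force: [1.2, 0.4, -0.8]
width: 0.2
```

View pics/c3.png

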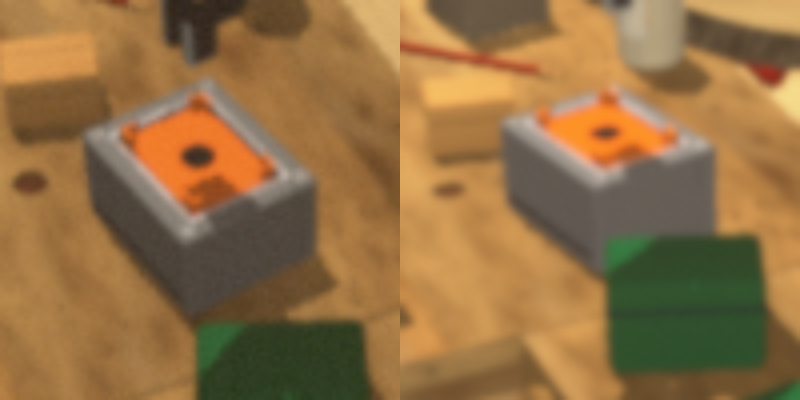

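The platform is raised, with its posts above the housing. On to the box.

```bash
python3 -m creep '[{"offset":[0.008,-0.035,-0.05],"roll":10,"jaw":1},{"offset":[0.02,-0.08,-0.08],"roll":20,"jaw":1},{"offset":[0.034,-0.138,-0.1],"roll":30,"jaw":1},{"offset":[0.048,-0.197,-0.11],"roll":40,"jaw":1},{"offset":[0.062,-0.255,-0.12],"roll":50,"jaw":1}]'
python3 - <<'E'
from rig import bot
import numpy as np
s=bot.state();R=np.array(s["ee_rot"]);print(R.T@(np.array([.484,-.135,.28])-s["eef_pos"]),np.degrees(np.arctan2(R[1,1],R[0,1])))
E
```

```text
time: 9.95
eef_pos: [0.4929, -0.0421, 0.2846]
ee_rot: [[-0.757, 0.653, -0.0], [0.653, 0.757, -0.0], [0.0, -0.0, -1.0]]
wrist_force: [-0.1, -0.3, 0.1]
width: 0.997
[-0.05394694 -0.07613548  0.00459892] 49.204749588562485
```

```bash
python3 -m creep '[{"offset":[-0.025,-0.034,0],"roll":10,"jaw":1},{"offset":[-0.05,-0.068,0],"roll":20,"jaw":1},{"offset":[-0.05,-0.068,0],"roll":30,"jaw":1},{"offset":[-0.05,-0.068,0],"roll":40,"jaw":1},{"offset":[-0.05,-0.068,0],"roll":44,"jaw":1}]'
python3 - <<'E'
from rig import bot,cams
from h import *
s=bot.state();im=cams.get_image("wrist");cv2.imwrite("pics/w3.png",im[:,:,::-1])
m=cams.camera_model("wrist");R,t=wristRt(m,s)
L=cams.silhouettes("wrist","bit_box_center")
for d in L: print(d["score"],d["uv"],d["mask"].sum(),plane(m,d["uv"],.04,R,t))
np.savez("b1.npz",im=im,R=R,t=t,**{f"m{i}":d["mask"] for i,d in enumerate(L)})
print(s["eef_pos"],np.degrees(np.arctan2(s["ee_rot"][1][1],s["ee_rot"][0][1])))
E
```

```text
time: 10.58
eef_pos: [0.4868, -0.1247, 0.2837]
ee_rot: [[-0.092, 0.996, -0.002], [0.996, 0.092, 0.001], [0.001, -0.002, -1.0]]
wrist_force: [-0.1, 0.3, 0.3]
width: 1.002
0.77 [274.3, 184.9] 2756 [ 0.48072465 -0.1363938   0.04      ]
0.74 [204.0, 266.2] 3902 [ 0.39907316 -0.25184195  0.04      ]
[ 0.48683776 -0.12472404  0.28372648] 5.289476664529308
```

View pics/w3.png

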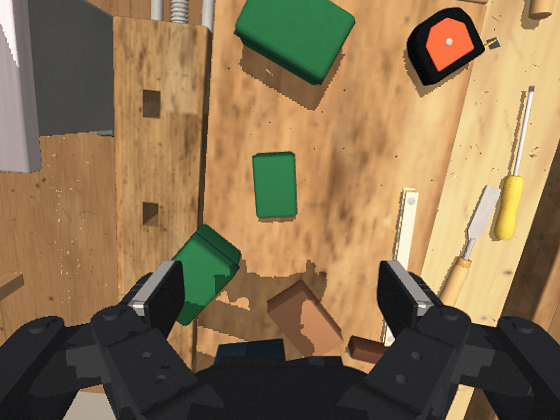

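The small box is at (274,185), nearly square to the jaws. The larger ones are at (205,270) and (295,35).

```bash
python3 - <<'E'
from rig import bot,cams
from h import *
M=np.load("m.npz");b=np.load("b1.npz");cs,cd=cams.camera_model("scene"),cams.camera_model("side");m=cams.camera_model("wrist")
w=(m,b["R"],b["t"],b["m0"]);v=[w,(cs,cs["R"],cs["t"],M["scene_bit_box_center_1"]),(cd,cd["R"],cd["t"],M["side_bit_box_center_1"])]
D=(.051,.076,.05)
for n,vv in(("w",v[:1]),("w+s",v[:2]),("all",v)):
    r=fit([(.482,-.134,0,a) for a in np.radians([0,12])],D,vv);print(n,r.fun,np.round(r.x[:3],4),np.degrees(r.x[3]))
    r=minimize(lambda p:iou([p[0],p[1],0,p[2]],D,vv),[.482,-.134,.08],method="Nelder-Mead",options=dict(initial_simplex=np.array([[.482,-.134,.08],[.49,-.134,.08],[.482,-.126,.08],[.482,-.134,.2]])));print(" z0",r.fun,np.round(r.x[:2],4),np.degrees(r.x[2]))
c,_=cv2.findContours(b["m0"].astype(np.uint8),0,2);print(cv2.minAreaRect(max(c,key=len)))
s=bot.state();T=np.array(s["ee_rot"]);print(T.T@(np.array([r.x[0],r.x[1],.03-.019])-s["eef_pos"]))
E
```

```text
w -0.9728637155492027 [ 0.4818 -0.1404 -0.0139] 8.300013010027131
 z0 -0.9345699187164414 [ 0.4816 -0.1382] 8.857296508992855
w+s -0.8954777848220988 [ 0.4816 -0.1376 -0.0044] 7.719072072040729
 z0 -0.8869192397216867 [ 0.4813 -0.1365] 7.208939495728416
all -0.8750227271488399 [ 0.4816 -0.1369 -0.0024] 8.085182543164223
 z0 -0.8715851469212557 [ 0.4813 -0.1374] 7.205975355189846
((274.230712890625, 184.61349487304688), (65.56809997558594, 44.14485168457031), 87.1375961303711)
[-0.01240287 -0.00650441  0.27279995]
```

```bash
python3 -m creep '[{"offset":[-0.0125,-0.0055,0.05],"roll":-2.5,"jaw":1},{"offset":[-0.0125,-0.0055,0.1],"roll":-2.5,"jaw":1},{"offset":[-0.0125,-0.0055,0.15],"roll":-2.5,"jaw":1},{"offset":[-0.0125,-0.0055,0.16],"roll":-2.5,"jaw":1},{"offset":[-0.0125,-0.0055,0.16],"roll":-2.5,"jaw":1}]'
python3 - <<'E'
from rig import bot,cams
from h import *
s=bot.state();im=cams.get_image("wrist");cv2.imwrite("pics/w4.png",im[:,:,::-1])
m=cams.camera_model("wrist");R,t=wristRt(m,s)
L=cams.silhouettes("wrist","bit_box_center")
for d in L: print(d["score"],d["uv"],d["mask"].sum(),plane(m,d["uv"],.05,R,t))
b=np.load("b1.npz");D=(.051,.076,.05)
k=min(L,key=lambda d:abs(d["uv"][0]-280)+abs(d["uv"][1]-190))
for vv in([(m,R,t,k["mask"])],[(m,R,t,k["mask"]),(m,b["R"],b["t"],b["m0"])]):
    r=fit([(.4815,-.137,0,a) for a in np.radians([0,12])],D,vv);print(r.fun,np.round(r.x[:3],4),np.degrees(r.x[3]))
print(s["eef_pos"],np.degrees(np.arctan2(s["ee_rot"][1][1],s["ee_rot"][0][1])))
np.savez("b2.npz",m0=k["mask"],R=R,t=t,im=im)
E
```

```text
time: 11.3
eef_pos: [0.4836, -0.1376, 0.1244]
ee_rot: [[-0.14, 0.99, -0.001], [0.99, 0.14, 0.0], [0.0, -0.001, -1.0]]
wrist_force: [-0.1, -0.7, 0.2]
width: 1.005
0.88 [342.0, 16.0] 3475 [ 0.50307614 -0.00649633  0.05      ]
0.74 [274.9, 210.4] 7610 [ 0.47969184 -0.1319211   0.05      ]
0.56 [187.5, 334.3] 3330 [ 0.4255817  -0.24143655  0.05      ]
-0.9833835508523443 [ 0.482  -0.1399 -0.0095] 7.961702312934098
-0.9742031934525262 [ 0.4819 -0.1399 -0.0099] 7.981918075013196
[ 0.48359766 -0.13757987  0.12436779] 8.052072530497888
```

View pics/w4.png

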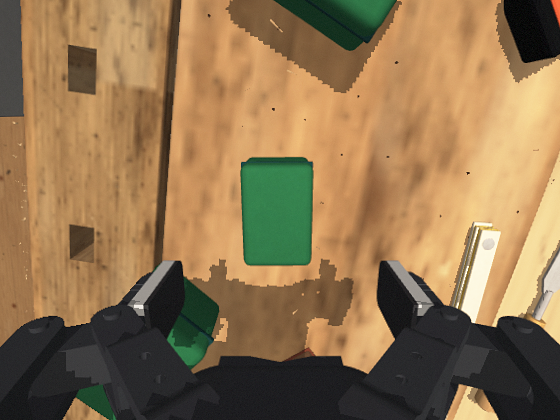

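```bash
python3 - <<'E'
from rig import bot,cams
from h import *
b=np.load("b2.npz");m=cams.camera_model("wrist");R,t=b["R"],b["t"]
im=b["im"].astype(int);g=(im[:,:,1]>im[:,:,0]*1.5)&(im[:,:,1]>25)
print([ (v,np.where(g[v,200:350])[0][[0,-1]]+200) for v in(170,200,240,258)]);c=np.where(g[140:290,277])[0]+140;print(c[0],c[-1])
for z in(.04,.05):
  for uv in((277,163),(277,265.5),(241.5,200),(313,200)): print(z,uv,plane(m,uv,z,R,t))
cv2.imwrite("pics/c5.png",cv2.resize(b["im"][145:280,220:340],None,fx=4,fy=4)[:,:,::-1])
E
```

```text
[(170, array([241, 311])), (200, array([242, 311])), (240, array([243, 310])), (258, array([244, 309]))]
158 264
0.04 (277, 163) [ 0.47673109 -0.10060839  0.04      ]
0.04 (277, 265.5) [ 0.48735996 -0.1778771   0.04      ]
0.04 (241.5, 200) [ 0.455122   -0.13047575  0.04      ]
0.04 (313, 200) [ 0.50592217 -0.12331807  0.04      ]
0.05 (277, 163) [ 0.4766564  -0.09920407  0.05      ]
0.05 (277, 265.5) [ 0.48681747 -0.17307208  0.05      ]
0.05 (241.5, 200) [ 0.45599835 -0.12775692  0.05      ]
0.05 (313, 200) [ 0.50456274 -0.12091427  0.05      ]
```

View pics/c5.png

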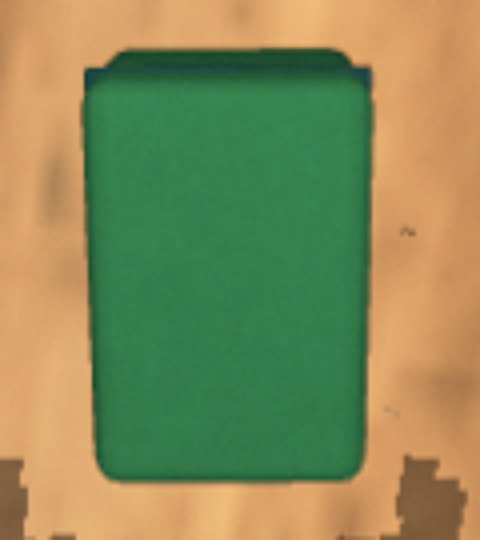

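```bash
python3 -m creep '[{"offset":[0,-0.001,0.04],"roll":0,"jaw":1},{"offset":[0,-0.001,0.08],"roll":0,"jaw":1},{"offset":[0,-0.001,0.105],"roll":0,"jaw":1},{"offset":[0,-0.001,0.112],"roll":0,"jaw":1},{"offset":[0,-0.001,0.112],"roll":0,"jaw":1}]'
python3 -m creep '[{"offset":[0,0,0],"roll":0,"jaw":0.4},{"offset":[0,0,0],"roll":0,"jaw":0},{"offset":[0,0,0],"roll":0,"jaw":-0.4},{"offset":[0,0,0],"roll":0,"jaw":-1},{"offset":[0,0,0],"roll":0,"jaw":-1}]'
```

```text
time: 12.02
eef_pos: [0.4837, -0.1382, 0.0133]
ee_rot: [[-0.14, 0.99, 0.002], [0.99, 0.14, -0.001], [-0.001, 0.002, -1.0]]
wrist_force: [0.4, 0.1, 0.2]
width: 1.003
time: 12.65
eef_pos: [0.4833, -0.1381, 0.0135]
ee_rot: [[-0.139, 0.99, 0.002], [0.99, 0.139, -0.001], [-0.001, 0.002, -1.0]]
wrist_force: [-0.0, -0.1, 5.8]
width: 0.59
```

```bash
python3 -m creep '[{"offset":[0,0,0],"roll":0,"jaw":-1},{"offset":[0,0,-0.01],"roll":0,"jaw":-1},{"offset":[0,0,-0.05],"roll":0,"jaw":-1},{"offset":[0,0,-0.1],"roll":0,"jaw":-1},{"offset":[0,0,-0.15],"roll":0,"jaw":-1}]'
python3 - <<'E'
from rig import bot,cams
import cv2,numpy as np
s=bot.state();cv2.imwrite("pics/w6.png",cams.get_image("wrist")[:,:,::-1])
R=np.array(s["ee_rot"]);print(R.T@(np.array([.513,.222,.2])-s["eef_pos"]),np.degrees(np.arctan2(R[1,1],R[0,1])))
E
```

```text
time: 13.28
eef_pos: [0.4819, -0.1375, 0.1641]
ee_rot: [[-0.139, 0.99, -0.0], [0.99, 0.139, 0.0], [0.0, -0.0, -1.0]]
wrist_force: [1.1, -1.1, -1.7]
width: 0.591
[ 0.35170986  0.08085226 -0.03584424] 8.010617679723813
```

View pics/w6.png

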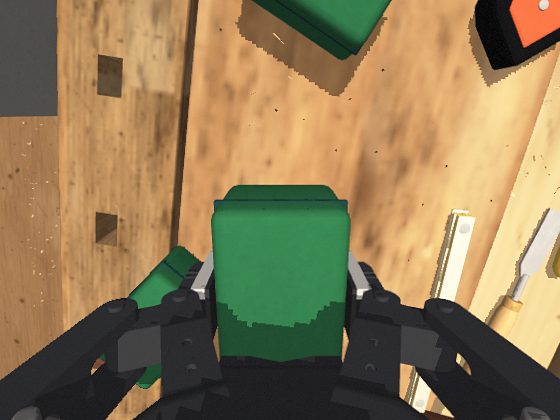

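```bash
python3 -m creep '[{"offset":[0.058,0.013,-0.03],"roll":0,"jaw":-1},{"offset":[0.116,0.027,-0.036],"roll":0,"jaw":-1},{"offset":[0.174,0.04,-0.036],"roll":-1,"jaw":-1},{"offset":[0.232,0.053,-0.036],"roll":-1.4,"jaw":-1},{"offset":[0.29,0.067,-0.036],"roll":-1.4,"jaw":-1}]'
python3 - <<'E'
from rig import bot,cams
import cv2,numpy as np
s=bot.state()
R=np.array(s["ee_rot"]);print(R.T@(np.array([.513,.222,.2])-s["eef_pos"]),np.degrees(np.arctan2(R[1,1],R[0,1])))
E
```

```text
time: 13.95
eef_pos: [0.5079, 0.1606, 0.1988]
ee_rot: [[-0.164, 0.987, 0.001], [0.987, 0.164, -0.0], [-0.0, 0.001, -1.0]]
wrist_force: [0.9, -0.0, -1.4]
width: 0.591
[ 0.0597879   0.0150372  -0.00125039] 9.415529818646538
```

```bash
python3 -m creep '[{"offset":[0.04,0.01,0],"roll":0,"jaw":-1},{"offset":[0.058,0.0145,0.02],"roll":0,"jaw":-1},{"offset":[0.058,0.0145,0.05],"roll":0,"jaw":-1},{"offset":[0.058,0.0145,0.07],"roll":0,"jaw":-1},{"offset":[0.058,0.0145,0.07],"roll":0,"jaw":-1}]'
python3 - <<'E'
from rig import bot,cams
import cv2,numpy as np
s=bot.state();cv2.imwrite("pics/w7.png",cams.get_image("wrist")[:,:,::-1])
a=cams.get_image("scene")[110:230,190:310];b=cams.get_image("side")[130:250,180:300]
cv2.imwrite("pics/c7.png",np.hstack([cv2.resize(a,(400,400)),cv2.resize(b,(400,400))])[:,:,::-1])
R=np.array(s["ee_rot"]);print(R.T@(np.array([.513,.222,.0885])-s["eef_pos"]),np.degrees(np.arctan2(R[1,1],R[0,1])))
E
```

```text
time: 14.58
eef_pos: [0.5114, 0.2179, 0.1268]
ee_rot: [[-0.164, 0.986, -0.004], [0.986, 0.164, -0.001], [-0.001, -0.004, -1.0]]
wrist_force: [0.0, 0.8, -2.1]
width: 0.59
[0.00384812 0.00243429 0.03827079] 9.425648572355778
```

View pics/w7.png

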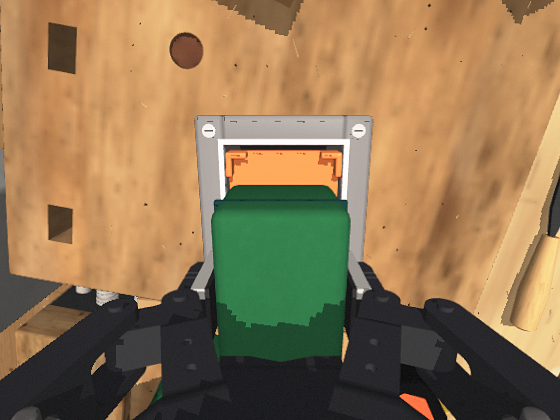

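View pics/c7.png

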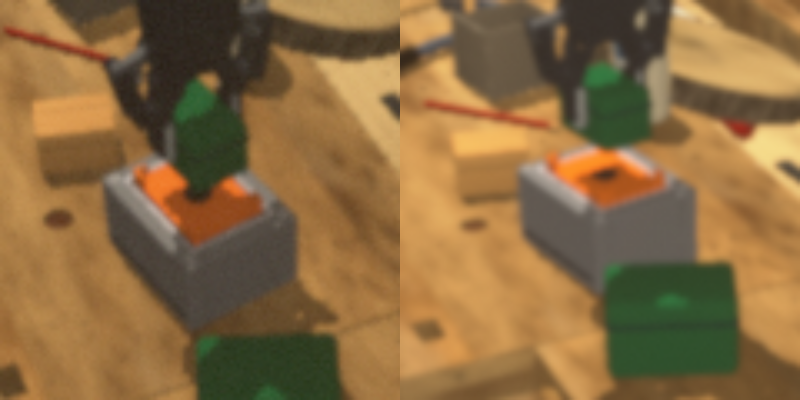

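```bash
python3 - <<'E'
from rig import bot,cams
from h import *
s=bot.state();m=cams.camera_model("wrist");R,t=wristRt(m,s);T=np.array(s["ee_rot"]);p=np.array(s["eef_pos"])
f=lambda uv,z:T.T@(plane(m,uv,z,R,t)-p)
print("box far bottom",f((281,185.5),p[2]-.0135))
for tz in(.02,.025,.03,.0365):print("top/seam far",tz,f((281,201),p[2]+tz),f((214,203),p[2]+tz)[1],f((348,203),p[2]+tz)[1])
q=[plane(m,u,.072,R,t) for u in((208.5,131),(358.5,131))];print("screws",q,[T.T@(x-p) for x in q])
print("posts outer",f((227,151),.085),f((343,151),.085)); print("platform edge",f((285,151),.075))
print("frame outer",f((196,116),.072),f((373,116),.072))
E
```

```text
box far bottom [0.03648952 0.00117174 0.01351178]
top/seam far 0.02 [ 0.03741398  0.00114779 -0.01998806] -0.024928031897393302 0.027230154973445157
top/seam far 0.025 [ 0.03871711  0.00114479 -0.02498772] -0.023869665735579058 0.026165517313661766
top/seam far 0.03 [ 0.04002024  0.00114178 -0.02998739] -0.02281129957376481 0.025100879653878378
top/seam far 0.0365 [ 0.04171431  0.00113788 -0.03648695] -0.02143542356340629 0.023716850696160044
screws [array([0.46255163, 0.27137859, 0.072     ]), array([0.55104717, 0.28594495, 0.072     ])] [array([ 0.06057315, -0.04212155,  0.05719151]), array([0.06049077, 0.04756463, 0.05734139])]
posts outer [ 0.05002491 -0.02944253  0.04420985] [0.04996338 0.03640081 0.04431988]
platform edge [0.04892453 0.0035974  0.05426479]
frame outer [ 0.06927304 -0.04903092  0.05718229] [0.06918678 0.05564593 0.05735723]
```

```bash
python3 -m creep '[{"offset":[0.002,0,0],"roll":0,"jaw":-1},{"offset":[0.002,0,0.005],"roll":0,"jaw":-1},{"offset":[0.002,0,0.01],"roll":0,"jaw":-1},{"offset":[0.002,0,0.01],"roll":0,"jaw":-1},{"offset":[0.002,0,0.01],"roll":0,"jaw":-1}]'
python3 - <<'E'
from rig import bot,cams
import cv2,numpy as np
s=bot.state();im=cams.get_image("wrist");cv2.imwrite("pics/w8.png",im[:,:,::-1])
R=np.array(s["ee_rot"]);print(R.T@(np.array([.513,.222,.0885])-s["eef_pos"]),np.degrees(np.arctan2(R[1,1],R[0,1])))
cv2.imwrite("pics/c8.png",cv2.resize(im[90:230,180:390],None,fx=3.5,fy=3.5)[:,:,::-1])
E
```

```text
time: 15.35
eef_pos: [0.5128, 0.2203, 0.1181]
ee_rot: [[-0.163, 0.987, -0.0], [0.987, 0.163, -0.0], [-0.0, -0.0, -1.0]]
wrist_force: [0.1, 0.1, -1.3]
width: 0.589
[0.00169076 0.00044301 0.0295632 ] 9.406195127005113
```

View pics/c8.png

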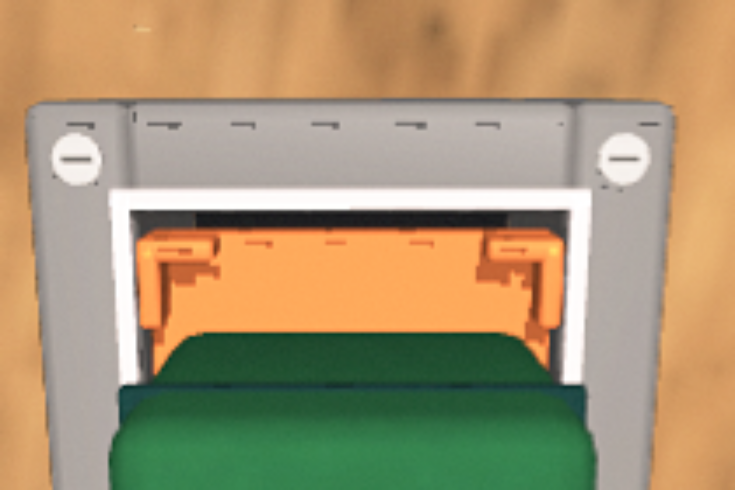

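```bash
python3 -m creep '[{"offset":[0.002,0,0.008],"roll":0,"jaw":-1},{"offset":[0.002,0,0.016],"roll":0,"jaw":-1},{"offset":[0.002,0,0.023],"roll":0,"jaw":-1},{"offset":[0.002,0,0.026],"roll":0,"jaw":-1},{"offset":[0.002,0,0.027],"roll":0,"jaw":-1}]'
python3 - <<'E'
from rig import bot,cams
import cv2,numpy as np
s=bot.state();im=cams.get_image("wrist")
R=np.array(s["ee_rot"]);print(R.T@(np.array([.513,.222,.0885])-s["eef_pos"]),s["wrist_force"])
a=cams.get_image("side")[130:250,180:300]
cv2.imwrite("pics/c9.png",np.hstack([cv2.resize(im[60:260,160:400],(480,400)),cv2.resize(a,(320,400))])[:,:,::-1])
E
```

```text
time: 16.02
eef_pos: [0.5125, 0.2222, 0.0908]
ee_rot: [[-0.163, 0.987, -0.001], [0.987, 0.163, -0.0], [-0.0, -0.001, -1.0]]
wrist_force: [0.5, -0.8, -1.3]
width: 0.59
[-0.00029983  0.00049187  0.00233157] [ 0.51780342 -0.76570643 -1.25909061]
```

View pics/c9.png

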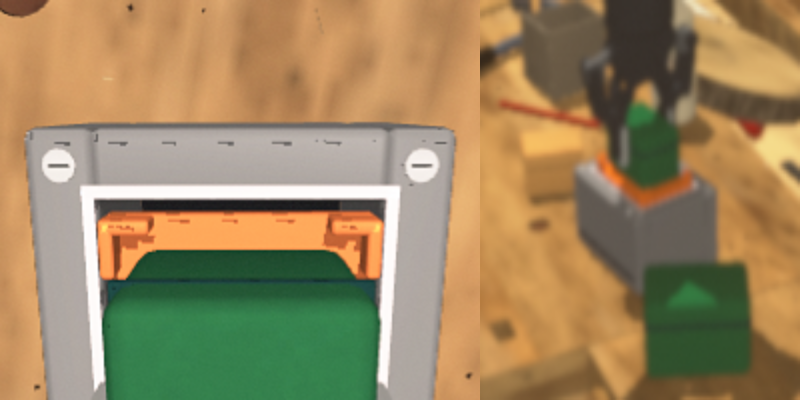

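```bash
python3 - <<'E'
from rig import bot,cams
from h import *
s=bot.state();m=cams.camera_model("wrist");R,t=wristRt(m,s);T=np.array(s["ee_rot"]);p=np.array(s["eef_pos"])
f=lambda c,z:(T.T@(plane(m,(160+c[0]/2,60+c[1]/2),z,R,t)-p))[:2]
print("box far bottom",f((240,251),p[2]-.0135))
print("posts outer top",f((100,213),.085),f((382,213),.085)); 
print("frame outer",f((27,131),.072),f((455,131),.072))
print("seam corners",f((106,283),.11),f((378,283),.11))
E
```

```text
box far bottom [0.0364921  0.00068388]
posts outer top [ 0.04695006 -0.0313522 ] [0.04689563 0.03322111]
frame outer [ 0.06493081 -0.05072581] [0.06482898 0.05258624]
seam corners [ 0.03692869 -0.02554494] [0.03689071 0.02782922]
```

```bash
python3 -m creep '[{"offset":[0.001,0,0.001],"roll":0,"jaw":-1},{"offset":[0.001,0,0.002],"roll":0,"jaw":-1},{"offset":[0.001,0,0.0025],"roll":0,"jaw":-1},{"offset":[0.001,0,0.003],"roll":0,"jaw":-1},{"offset":[0.001,0,0.003],"roll":0,"jaw":-1}]'
```

```text
time: 16.75
eef_pos: [0.5124, 0.2233, 0.0886]
ee_rot: [[-0.164, 0.987, 0.0], [0.987, 0.164, 0.0], [0.0, 0.0, -1.0]]
wrist_force: [-1.0, -0.2, 2.1]
width: 0.593
```

Contact at the expected height. Let go.

```bash
python3 -m creep '[{"offset":[0,0,0],"roll":0,"jaw":0.4},{"offset":[0,0,0],"roll":0,"jaw":0.7},{"offset":[0,0,0],"roll":0,"jaw":1},{"offset":[0,0,0],"roll":0,"jaw":1},{"offset":[0,0,0],"roll":0,"jaw":1}]'
python3 -m creep '[{"offset":[0,0,-0.04],"roll":0,"jaw":1},{"offset":[0,0,-0.08],"roll":0,"jaw":1},{"offset":[0,0,-0.12],"roll":0,"jaw":0.5},{"offset":[0,0,-0.15],"roll":0,"jaw":-1},{"offset":[0,0,-0.15],"roll":0,"jaw":-1}]'
python3 - <<'E'
from rig import bot,cams
import cv2,numpy as np
from h import *
s=bot.state();im=cams.get_image("wrist")
a=cams.get_image("scene")[130:230,200:300];b=cams.get_image("side")[150:250,190:290]
cv2.imwrite("pics/w10.png",im[:,:,::-1])
cv2.imwrite("pics/c10.png",np.hstack([cv2.resize(a,(400,400)),cv2.resize(b,(400,400))])[:,:,::-1])
m=cams.camera_model("wrist");R,t=wristRt(m,s)
for d in cams.silhouettes("wrist","bit_box_center"): print(d["score"],d["uv"],plane(m,d["uv"],.12,R,t))
E
```

```text
time: 17.38
eef_pos: [0.5124, 0.2233, 0.0882]
ee_rot: [[-0.164, 0.987, -0.0], [0.987, 0.164, -0.0], [-0.0, -0.0, -1.0]]
wrist_force: [0.2, 0.3, 0.2]
width: 0.998
time: 18.0
eef_pos: [0.5142, 0.2239, 0.241]
ee_rot: [[-0.164, 0.987, 0.006], [0.987, 0.164, 0.002], [0.001, 0.006, -1.0]]
wrist_force: [-0.5, 0.1, 0.6]
width: 0.381
0.97 [276.4, 195.1] [0.51141696 0.22940976 0.12      ]
0.73 [257.0, 330.7] [0.51427461 0.09685297 0.12      ]
0.25 [274.7, 152.8] [0.50452058 0.26357831 0.12      ]
```

View pics/w10.png

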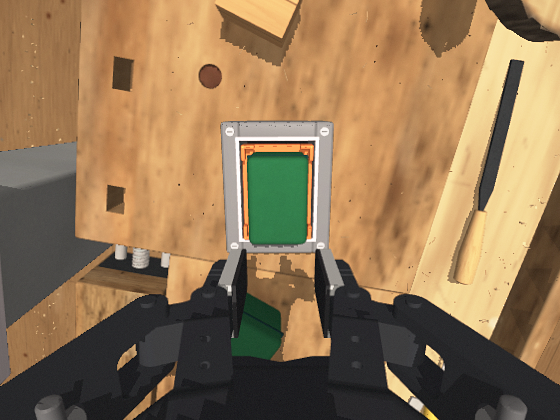

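View pics/c10.png

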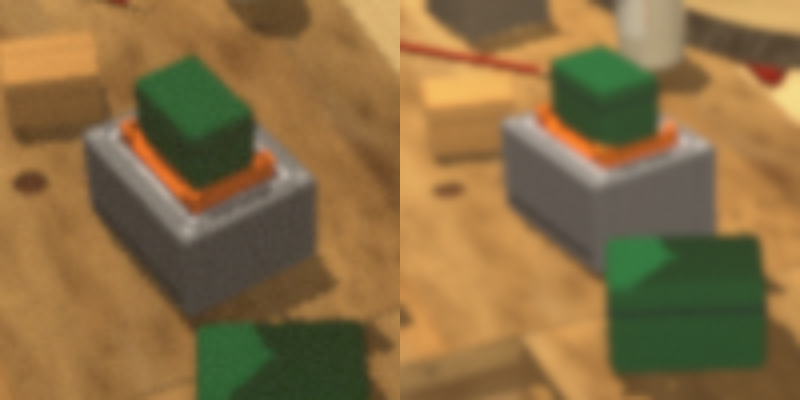

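The box stands inside all four posts, upright. Shut the jaws and press.

```bash
python3 -m creep '[{"offset":[0,0,0.03],"roll":0,"jaw":-1},{"offset":[0,0,0.06],"roll":0,"jaw":-1},{"offset":[0,0,0.09],"roll":0,"jaw":-1},{"offset":[0,0,0.105],"roll":0,"jaw":-1},{"offset":[0,0,0.105],"roll":0,"jaw":-1}]'
python3 -m creep '[{"offset":[0,0,0.003],"roll":0,"jaw":-1},{"offset":[0,0,0.006],"roll":0,"jaw":-1},{"offset":[0,0,0.009],"roll":0,"jaw":-1},{"offset":[0,0,0.012],"roll":0,"jaw":-1},{"offset":[0,0,0.015],"roll":0,"jaw":-1}]'
```

```text
time: 18.82
eef_pos: [0.5112, 0.2228, 0.1314]
ee_rot: [[-0.163, 0.987, -0.004], [0.987, 0.163, -0.001], [-0.001, -0.004, -1.0]]
wrist_force: [-0.2, 1.2, -0.1]
width: 0.001
time: 19.45
eef_pos: [0.5129, 0.2235, 0.1187]
ee_rot: [[-0.163, 0.987, 0.001], [0.987, 0.163, 0.001], [0.0, 0.001, -1.0]]
wrist_force: [0.5, -0.1, 3.3]
width: -0.0
```

```bash
python3 -m creep '[{"offset":[0,0,0.004],"roll":0,"jaw":-1},{"offset":[0,0,0.008],"roll":0,"jaw":-1},{"offset":[0,0,0.012],"roll":0,"jaw":-1},{"offset":[0,0,0.016],"roll":0,"jaw":-1},{"offset":[0,0,0.02],"roll":0,"jaw":-1}]'
```

```text
time: 20.08
eef_pos: [0.5129, 0.2235, 0.0981]
ee_rot: [[-0.163, 0.987, 0.001], [0.987, 0.163, 0.0], [0.0, 0.001, -1.0]]
wrist_force: [1.3, 0.8, 5.3]
width: -0.003
```

```bash
python3 -m creep '[{"offset":[0,0,0.002],"roll":0,"jaw":-1},{"offset":[0,0,0.004],"roll":0,"jaw":-1},{"offset":[0,0,0.006],"roll":0,"jaw":-1},{"offset":[0,0,0.0075],"roll":0,"jaw":-1},{"offset":[0,0,0.0085],"roll":0,"jaw":-1}]'
```

```text
time: 20.7
eef_pos: [0.5129, 0.2234, 0.09]
ee_rot: [[-0.163, 0.987, 0.001], [0.987, 0.163, 0.0], [0.0, 0.001, -1.0]]
wrist_force: [1.8, 0.1, 6.2]
width: 0.001
```

```bash
python3 -m creep '[{"offset":[0,0,0.0005],"roll":0,"jaw":-1},{"offset":[0,0,0.001],"roll":0,"jaw":-1},{"offset":[0,0,0.0015],"roll":0,"jaw":-1},{"offset":[0,0,0.002],"roll":0,"jaw":-1},{"offset":[0,0,0.002],"roll":0,"jaw":-1}]'
```

```text
time: 21.32
eef_pos: [0.5129, 0.2235, 0.0882]
ee_rot: [[-0.164, 0.987, 0.001], [0.987, 0.164, 0.0], [0.0, 0.001, -1.0]]
wrist_force: [0.9, 0.4, 7.4]
width: 0.0
```

```bash
python3 -m creep '[{"offset":[0,0,0.0005],"roll":0,"jaw":-1},{"offset":[0,0,0.001],"roll":0,"jaw":-1},{"offset":[0,0,0.0015],"roll":0,"jaw":-1},{"offset":[0,0,0.0015],"roll":0,"jaw":-1},{"offset":[0,0,0.0015],"roll":0,"jaw":-1}]'
```

```text
time: 21.95
eef_pos: [0.5129, 0.2235, 0.0873]
ee_rot: [[-0.164, 0.987, 0.001], [0.987, 0.164, 0.001], [0.0, 0.002, -1.0]]
wrist_force: [0.6, 0.2, 11.3]
width: 0.001
```

```bash
python3 -m creep '[{"offset":[0,0,0.0005],"roll":0,"jaw":-1},{"offset":[0,0,0.001],"roll":0,"jaw":-1},{"offset":[0,0,0.0012],"roll":0,"jaw":-1},{"offset":[0,0,0.0012],"roll":0,"jaw":-1},{"offset":[0,0,0.0012],"roll":0,"jaw":-1}]'
```

```text
time: 22.58
eef_pos: [0.513, 0.2235, 0.0865]
ee_rot: [[-0.164, 0.987, 0.002], [0.987, 0.164, 0.001], [0.0, 0.002, -1.0]]
wrist_force: [-0.9, -0.4, 14.4]
width: -0.001
```

The end stop is reached (7 to 14.4 N), at the same depth as before. Let go and check.

```bash
python3 -m creep '[{"offset":[0,0,-0.006],"roll":0,"jaw":-1},{"offset":[0,0,-0.016],"roll":0,"jaw":-1},{"offset":[0,0,-0.04],"roll":0,"jaw":-1},{"offset":[0,0,-0.09],"roll":0,"jaw":-1},{"offset":[0,0,-0.15],"roll":0,"jaw":-1}]'
python3 -m creep '[{"offset":[0,0,0],"roll":0,"jaw":-1},{"offset":[0,0,0],"roll":0,"jaw":-1},{"offset":[0,0,0],"roll":0,"jaw":-1},{"offset":[0,0,0],"roll":0,"jaw":-1},{"offset":[0,0,0],"roll":0,"jaw":-1}]'
python3 - <<'E'
from rig import bot,cams
import cv2,numpy as np
im=cams.get_image("wrist");a=cams.get_image("scene");b=cams.get_image("side")
cv2.imwrite("pics/w11.png",im[:,:,::-1]);cv2.imwrite("pics/s11.png",a[:,:,::-1])
cv2.imwrite("pics/c11.png",np.hstack([cv2.resize(a[130:230,200:300],(400,400)),cv2.resize(b[150:250,190:290],(400,400))])[:,:,::-1])
E
```

```text
time: 23.2
eef_pos: [0.5099, 0.2223, 0.2343]
ee_rot: [[-0.163, 0.987, -0.007], [0.987, 0.163, -0.002], [-0.001, -0.007, -1.0]]
wrist_force: [1.4, 0.5, -0.7]
width: -0.0
time: 23.82
eef_pos: [0.5119, 0.2231, 0.2339]
ee_rot: [[-0.163, 0.987, -0.002], [0.987, 0.163, -0.001], [-0.0, -0.002, -1.0]]
wrist_force: [-0.7, 0.5, 0.8]
width: 0.002
```

View pics/w11.png

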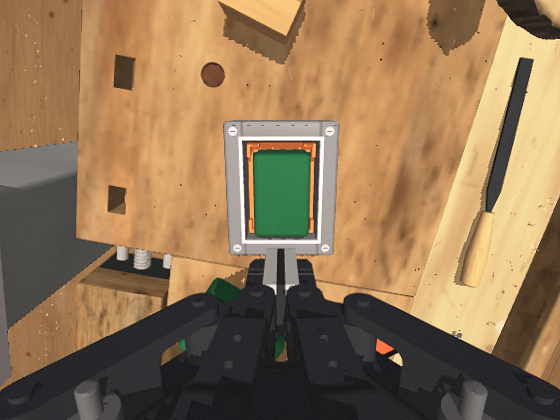

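View pics/c11.png

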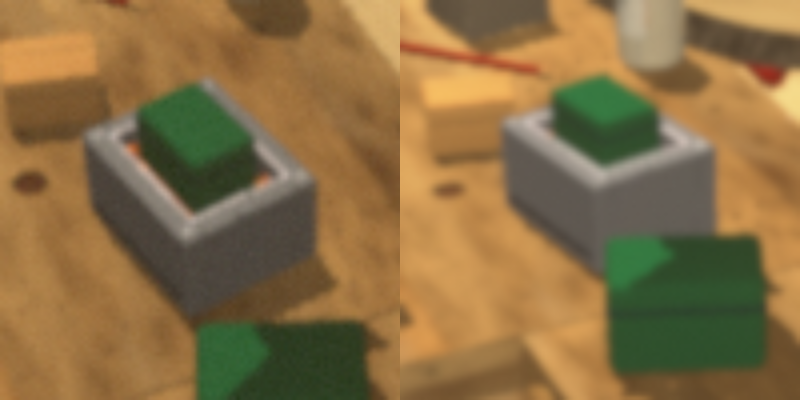

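The box sits lower, with the posts inside the well and the platform locked. The gripper is clear.

```bash
python3 -c "
from rig import bot
print(bot.close_job())"
```

```text
the job is handed in; nothing more can be done
None
```

The job is done and was handed in at about 24 s. I pressed the empty platform to its end stop and it rose. I then set the smallest of the three green boxes upright between the posts, let go, and pressed it down until the platform locked.

**Last checks:**
- **Final pictures:** the wrist, scene and side views show the box upright inside all four posts, with the platform down in the well. The gripper is clear at z = 0.23 m.
- **Press force:** readings stayed at about 15 N in both presses. They were read at the end of each short step, not continuously. The end stop came at the same depth both times, about 13 mm below the locked height.
- **Other things:** I steered clear of them and they look unmoved in the pictures, but I did not measure them again afterwards.

**What disagreed:** heights fitted from the camera outlines came out low, by 5–9 mm for the dock and up to 14 mm for the box. The felt contact heights agreed with the stated heights, so I used those for the vertical moves. The network missed the dock in the side view, so I placed the dock from the scene and wrist views.

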